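# Load the toner cartridge and lock it in

## Robot

A 6-joint arm with a two-finger parallel gripper is mounted at the origin on a cart in front of the work surface, level with it; the furniture and walls round the work are solid. World frame = base frame: x ahead of the robot, y to its left, z up, the work surface at z = 0. Lengths are in m, angles in rad, forces in N, time in s.
With the tool pointing down it reaches from about 0.225 to 0.875 m from the base axis. Payload 3.4 kg.
Tool frame: the origin (TCP) lies on the centre line of the jaws, within the pads' length; the fingertips stand 17 mm ahead of it and the grasp point (between the pads) lies 2 mm behind it (nose_length is the distance from the TCP to the fingertips, in m); z points along the fingers, y is the line along which they close (so a half turn about z gives the same grasp; the last joint's range is limited). The gripper opens to 85 mm and grips with 20 to 120 N. Pads are 22 mm wide; open, the fingers measure 114 mm over their backs; the gripper's body (76 mm by 85 mm) begins 54 mm behind the grasp point. The pads swing forward as they close: fully open they stand 13 mm farther back than shut.
Start: joints at [1.165, 0.276, 1.505, -0, 1.361, -0.121], TCP at [0.162, 0.552, 0.248] pointing down, gripper open.
Joint ranges: [-2.89, 2.89], [-0.75, 2.08], [0.22, 2.7], [-1.18, 4.32], [0.11, 2.71], [-2.7, 2.7]. Speed limits (rad/s): [2.57, 2.57, 3.14, 3.14, 3.14, 3.14].

## Interface

Orientations are given as a unit quaternion [w, x, y, z].
In Python, from rig import get_state, get_image, sign_off, find_in, place_of, nose_length gives the robot as it stands.
- The arm moves only by the tool apply_moves, never from a script. Its argument "deltas" is one flat list of numbers, 5 for each row, row after row: the finger opening in mm, from 0 to 85.4, then the shift along the tool's x, y, z in mm, then the turn about the tool's z in degrees. A call has 1 to 12 rows; each row is the pose to reach, as a shift and turn from the pose commanded when the call began, along the tool's axes at that moment; what a row does not reach only later rows make up. A row lasts 1/12 s, in which the tool goes at most 41.7 mm and 7.16 degrees, less where a joint would pass 70% of its speed; a pose out of reach is approached as far as the arm can. A call with a gripper value outside its range is refused whole. The fingers move at their own pace and stop on an object; "squeeze" is the grip in N (left out, the last holds). Time passes only in rows, so rows that repeat a pose let the fingers close. It gives the time, the measured TCP pose, the force, the opening and the grip force at its end, in the units of the state.
- get_state(): the state, without advancing time (a new reading comes with each control period).
- get_image(name): name is "side" or "top"; returns a dict with "frame" (400x640x3 uint8, red, green, blue), "K" (3x3 intrinsics, pixels), "position" and "orientation" of the camera in the world. Camera axes: x right, y down, z forward; pixel columns grow to the right and rows downward; lengths in m; the calibration is good to about 2 mm. A picture is of the moment at which its call begins. There is no depth.
- sign_off(): hands the job in; it is judged then, once.
Trained networks look in a picture, given as the dict that the camera call returned (one of the last four; its "shot" number tells which), for a name from the list of things; names that differ only in an ending like _2 or _b are one class to them, and where a whole thing is asked for, a point or a joint stands for the part that bears it (a point fixed in the world has none). Each returns a list of dicts, best first, with "score" (0 to 1); they miss things now and then, are a little off and sometimes report something else, mostly with a low value. They report only what shows in the picture. A call takes as long as a camera call.
- find_in(query, picture): "point" ([column, row] in pixels, amid what is visible of it).
- place_of(query, picture): "point" ([column, row] in pixels: a listed point, or the origin of a listed thing).
The state is a dict: "clock": time; "qpos": joint angles; "qd": joint speeds; "effort": joint torques, N m; "position": TCP position; "ee_rot": TCP orientation; "contact_force": force on the tool from outside, world axes, zero at the start; "moment": the same for the moment, N m; "width": finger opening in m; "gripper_force": force on a finger pad.
Only numpy, scipy, OpenCV 4.12 (cv2) and the standard library are available. Lean on these libraries where they do the work, as an engineer would, in place of code of your own. Each camera call takes 0.05 s, during which the arm holds its last target. There are 200 camera calls.

## Task

The label printer's front cover is up and a new toner cartridge (black, with a blue label) has been set down askew in front of the empty bay. It is not to be lifted: push it along the worktop, nose first, through the narrow mouth between the two side housings until it is fully home against the end of the bay; then push the green lock lever round with a fingertip until it lies straight across behind the cartridge. Leave the other things on the worktop where they are.

Things in the scene. Friction and masses are not known exactly. Their poses are not given: they have to be found in the camera images.
- label_printer: light grey desktop label printer, fixed. Origin: on the worktop, in the middle of the bay's mouth; x points into the bay, y left as one looks in, z up. Mm in this frame from here on: the side housings are 46 high, x 0 to 102, y 48 to 156 on either side; the main housing starts at x = 100 and is 324 wide, 144 high; the raised cover on it leans back and reaches z = 236
- bay_mouth (a point): middle of the bay's mouth, 20 mm above the worktop; axes as the printer's. The bay is an open-topped slot between the side housings, 96 wide, from x = 0 to its end stop at x = 95, floor level with the worktop. Grey lead-in plates, 6 thick and 20 high, flare out from the mouth to x = -36, where they stand 120 apart inside. Walls and plates are slick
- toner_cartridge: loose toner cartridge, black with a blue label, 105 long (x) by 92 wide (y) by 40 mm high, the nose tapering to 82 mm over its last 12 mm; 0.28 to 0.56 kg. Origin: centre of its underside; x (and a white arrow on top) points to the nose. Fully home its origin is at x = 42.5 mm, y = 0 in the printer's frame and its rear stands 10 mm out of the mouth
- cartridge_rear (a point): middle of the cartridge's ribbed rear face (to push on), 20 mm above its underside; axes as the cartridge's. At the start the cartridge's centre lies 112 to 132 mm before the mouth, 20 to 65 mm left of the bay's middle line, up to 0.3 rad askew to it
- lock_lever (a joint): angle of the green lock lever about its upright hinge, rad. 0: the arm points out to the front right, 45 degrees from the printer's -x towards -y. Grows clockwise seen from above: 0.785 straight out (-x), 2.356 (stop) straight across the mouth (+y), close behind the cartridge if that is home, else blocked by it. Stays where left; about 1 N at its end moves it. Starts at 0 to 0.4
- lever_hinge (a point): on the lever's hinge axis, 30 mm above the worktop, 19.5 mm before the mouth and 80 mm right of the bay's middle line. The arm is a straight bar 8 mm thick, 23.5 to 36.5 mm above the worktop; the grey bracket under it takes up x -30 to 4, y -89 to -71
- lever_end (a point): centre of the round knob at the arm's end (16 mm diameter, its top 39.5 mm above the worktop), 76 mm from the hinge axis, 30 mm above the worktop
- pen_blue: loose blue ball pen, 148x11x11 mm, along its x axis, on the worktop right of the cartridge; leave alone
- eraser: loose eraser, 22x56x13 mm, on the worktop left of the cartridge; leave alone
- calculator: loose calculator, 144x94x18 mm, on the left; leave alone
- stapler: loose black stapler, 34x140x41 mm, on the right; leave alone
- sticky_notes: loose pad of yellow sticky notes, 75x74x12 mm, on the right; leave alone

How it is judged:
By the outcome, as a careful person would: the job done as asked, in the order asked, and still so for the second after the job is handed in, with the robot touching nothing.
It also fails if it takes over 72 s, if anything falls off the work surface, if the arm or the gripper's body presses on something with over 40 N, if the wrist force passes 120 N, or if a joint passes its speed limit or range.

## Working session

There is one attempt and no reset: what is moved stays moved. The work goes in short steps, Python scripts to look and compute and a tool call to move; the robot and the scene stay as the last step left them, time stands still between calls to the robot, and variables do not carry over. Pictures are saved under pics/ and viewed, at most 10 in all, crops included, and the job is handed in when it is done.

Besides the shell and the picture viewer there is one more tool, called by a JSON object that holds its "api" and its "payload", one argument or row to a line. apply_moves: Moves the arm, as the interface text tells. Its arguments: {"type":"object","properties":{"deltas":{"type":"array"},"squeeze":{"type":"number"}},"required":["deltas"]}

```bash
mkdir -p pics; ls; cat > h.py <<'E'
import numpy as np, cv2
from scipy.spatial.transform import Rotation as R
from rig import *
def rot(q): return R.from_quat([q[1],q[2],q[3],q[0]]).as_matrix()
def ray(p,px,z):
    d=rot(p["orientation"])@np.linalg.inv(p["K"])@np.array([px[0],px[1],1.]); c=np.array(p["position"])
    return c+d*(z-c[2])/d[2]
def proj(p,X):
    c=rot(p["orientation"]).T@(np.array(X)-p["position"]); u=p["K"]@c; return u[:2]/u[2]
E
python3 - <<'E'
from h import *
s=get_state(); print({k:np.round(v,3) for k,v in s.items()}, nose_length)
Z={"bay_mouth":.02,"toner_cartridge":0,"cartridge_rear":.02,"lever_hinge":.03,"lever_end":.03,"label_printer":0,"pen_blue":.005,"eraser":.0,"stapler":0,"sticky_notes":0,"calculator":0}
for n in ["top","side"]:
    p=get_image(n); cv2.imwrite(f"pics/{n}0.png",p["frame"][:,:,::-1]); print(n,np.round(p["position"],3),np.round(rot(p["orientation"])[:,2],2))
    for q,z in Z.items():
        for r in place_of(q,p)[:2]: print(q,np.round(r["point"]),round(r["score"],2),np.round(ray(p,r["point"],z),3))
E
```

```text
pics
{'clock': np.float64(0.0), 'qpos': array([ 1.165,  0.277,  1.506,  0.   ,  1.361, -0.121]), 'qd': array([-0.001,  0.001, -0.   ,  0.001,  0.   ,  0.002]), 'effort': array([-1.0000e-03, -4.1678e+01, -2.4580e+01, -0.0000e+00,  1.1000e-02,
        0.0000e+00]), 'position': array([0.161, 0.551, 0.247]), 'ee_rot': array([-0.   ,  0.142,  0.99 , -0.001]), 'contact_force': array([ 0.548, -0.004,  0.419]), 'moment': array([-0.007, -0.035, -0.047]), 'gripper_force': np.float64(0.0), 'width': np.float64(0.085)} 0.017
top [0.394 0.011 1.477] [ 0.12  0.   -0.99]
bay_mouth [282. 158.] 0.81 [0.67  0.133 0.02 ]
bay_mouth [158. 193.] 0.16 [0.549 0.51  0.02 ]
toner_cartridge [272. 199.] 0.67 [0.543 0.161 0.   ]
cartridge_rear [273. 216.] 0.65 [0.489 0.153 0.02 ]
cartridge_rear [309. 163.] 0.33 [0.656 0.05  0.02 ]
lever_hinge [310. 162.] 0.42 [0.659 0.046 0.03 ]
lever_end [322. 185.] 0.5 [0.589 0.006 0.03 ]
pen_blue [364. 200.] 0.49 [ 0.548 -0.123  0.005]
eraser [216. 182.] 0.51 [0.591 0.337 0.   ]
stapler [458. 170.] 0.77 [ 0.652 -0.417  0.   ]
sticky_notes [467. 215.] 0.61 [ 0.511 -0.444  0.   ]
calculator [158. 192.] 0.78 [0.554 0.516 0.   ]
side [0.152 1.271 0.828] [ 0.28 -0.82 -0.5 ]
bay_mouth [277. 224.] 0.59 [0.667 0.123 0.02 ]
toner_cartridge [315. 246.] 0.66 [0.522 0.167 0.   ]
cartridge_rear [329. 237.] 0.77 [0.487 0.133 0.02 ]
cartridge_rear [369. 164.] 0.41 [ 0.493 -0.427  0.02 ]
lever_hinge [288. 212.] 0.64 [0.655 0.052 0.03 ]
lever_end [313. 208.] 0.53 [0.586 0.    0.03 ]
label_printer [276. 234.] 0.79 [0.66  0.149 0.   ]
pen_blue [335. 203.] 0.63 [ 0.538 -0.096  0.005]
eraser [269. 276.] 0.52 [ 0.595  0.349 -0.   ]
stapler [332. 166.] 0.57 [ 0.639 -0.397  0.   ]
sticky_notes [364. 168.] 0.75 [ 0.511 -0.425  0.   ]
sticky_notes [286. 213.] 0.61 [0.678 0.017 0.   ]
calculator [256. 320.] 0.82 [0.557 0.514 0.   ]
```

View pics/top0.png

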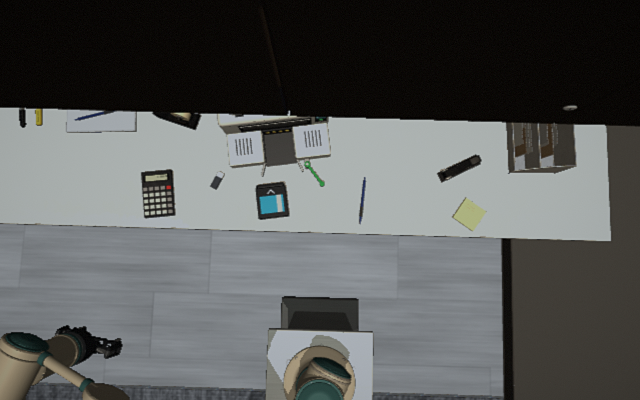

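View pics/side0.png

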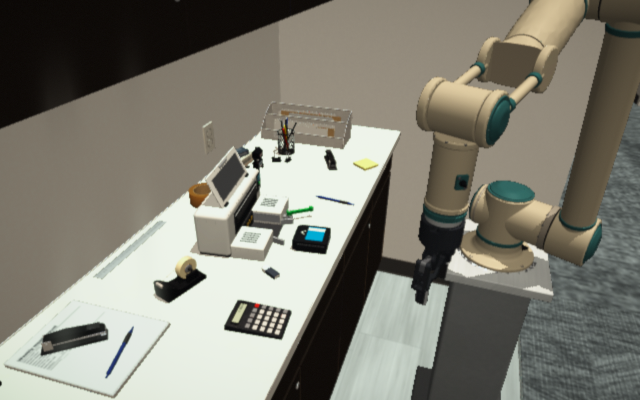

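The top view shows the printer at about (280,145), the cartridge at (272,201), the lever from (307,163) to (322,185), the eraser at (217,180) and the pen at (363,200). The side view agrees with this. I'll crop in closer to get the yaw angles.

```bash
python3 - <<'E'
import cv2
a=cv2.imread("pics/top0.png")[110:230,205:335]
b=cv2.imread("pics/side0.png")[180:270,215:345]
cv2.imwrite("pics/ct.png",cv2.resize(a,None,fx=5,fy=5,interpolation=cv2.INTER_CUBIC))
cv2.imwrite("pics/cs.png",cv2.resize(b,None,fx=6,fy=6,interpolation=cv2.INTER_CUBIC))
E
```

```text
(no output)
```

View pics/ct.png

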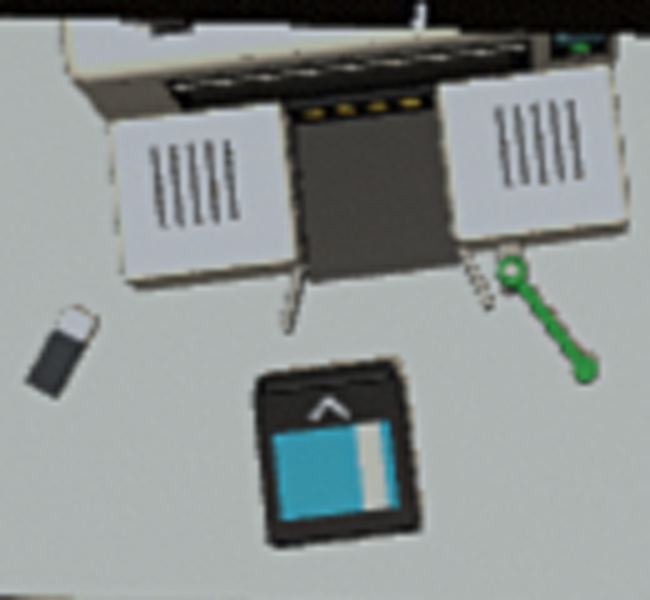

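View pics/cs.png

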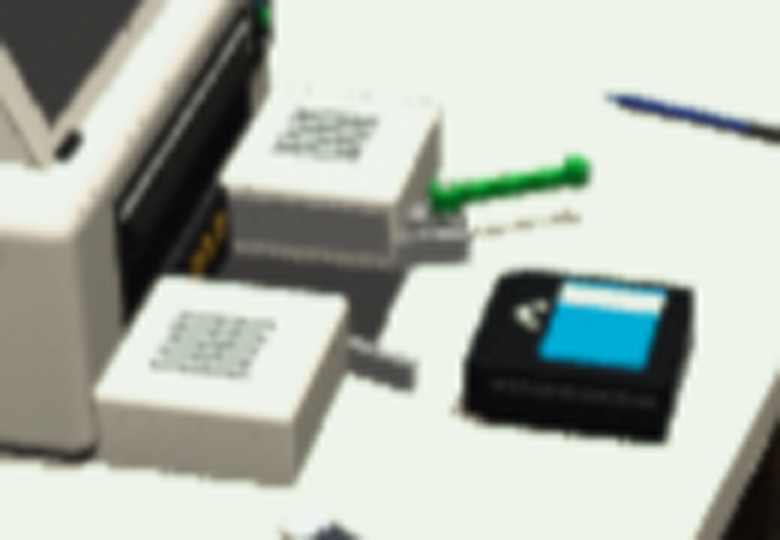

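The top crop shows the housings' front corners at (127,278), (300,262), (456,243) and (627,225). The cartridge's rear corners are at (270,545) and (420,527), its yaw close to the printer's and offset left. The side crop shows the same layout. I'll fit the poses to these corners.

```bash
cat >> h.py <<'E'
def fit(pts,x0):
    # pts: (picture, px, local xyz)
    from scipy.optimize import least_squares
    def tf(v,l): c,s=np.cos(v[2]),np.sin(v[2]); return [v[0]+c*l[0]-s*l[1],v[1]+s*l[0]+c*l[1],l[2]]
    f=lambda v: np.concatenate([proj(p,tf(v,l))-px for p,px,l in pts])
    r=least_squares(f,x0,loss='soft_l1'); return r.x,np.round(r.fun.reshape(-1,2),1).tolist()
E
python3 - <<'E'
from h import *
t=get_image("top"); s=get_image("side")
T=lambda u,v:(t,((np.array([u,v])+.5)/5-.5+[205,110]))
S=lambda u,v:(s,((np.array([u,v])+.5)/6-.5+[215,180]))
P=[(*T(127,278),(0,.156,.046)),(*T(300,262),(0,.048,.046)),(*T(456,243),(0,-.048,.046)),(*T(627,225),(0,-.156,.046)),
(*S(292,416),(0,.156,.046)),(*S(347,297),(0,.048,.046)),(*S(395,205),(0,-.048,.046)),(*S(438,108),(0,-.156,.046))]
pv,e=fit(P,[.66,.13,0]);print(pv,e)
C=[(*T(270,545),(-.0525,.046,.04)),(*T(420,527),(-.0525,-.046,.04)),(*T(256,383),(.0405,.046,.04)),(*T(404,366),(.0405,-.046,.04)),
(*S(668,382),(-.0525,.046,.04)),(*S(692,288),(-.0525,-.046,.04)),(*S(470,368),(.0405,.046,.04)),(*S(664,438),(-.0525,.046,.0))]
cv,e=fit(C,[.54,.15,0]);print(cv,e)
c,n=np.cos(pv[2]),np.sin(pv[2]); M=np.array([[c,n],[-n,c]])
print("cart in printer",M@(cv[:2]-pv[:2]),cv[2]-pv[2])
for a,b in((t,T(512,270)[1]),(t,T(585,370)[1]),(s,S(440,193)[1]),(s,S(577,172)[1])): print(M@(ray(a,b,.03)[:2]-pv[:2]))
print("pen",ray(t,find_in("pen_blue",t)[0]["point"],.005))
E
```

```text
[0.65908725 0.137832   0.14542387] [[-1.3, 0.6], [-0.6, -0.2], [-0.4, -0.0], [0.6, -0.5], [-0.4, -0.1], [0.3, -0.6], [0.1, -1.2], [0.7, -1.1]]
[0.53940889 0.15785529 0.15003946] [[-0.1, -0.5], [0.2, -0.6], [-0.6, 1.5], [-0.0, 1.3], [-0.9, -0.3], [-0.1, -1.3], [1.3, -1.5], [-0.5, 1.4]]
cart in printer [-0.11551349  0.03715474] 0.004615590367361394
[-0.01785986 -0.08107783]
[-0.08469874 -0.11842733]
[-0.01590273 -0.08329826]
[-0.08559206 -0.12094837]Traceback (most recent call last):
  File "<stdin>", line 14, in <module>
IndexError: list index out of range
```

```bash
cat >> h.py <<'E'
PV=np.array([.659,.138,.145])
def plan(px,py,z,side):
    "delta in tool axes (mm,deg) to printer-frame px,py mm; side: tool x along +y (True) or -x (False)"
    s=get_state(); A=rot(s["ee_rot"]); c,n=np.cos(PV[2]),np.sin(PV[2])
    g=np.array([PV[0]+(c*px-n*py)/1e3,PV[1]+(n*px+c*py)/1e3,z/1e3])
    w=np.degrees(PV[2])+(90 if side else 180); y=np.degrees(np.arctan2(A[1,0],A[0,0]))
    return np.round(A.T@(g-s["position"])*1e3,1), round((y-w+180)%360-180,1)
def inp(X):
    c,n=np.cos(PV[2]),np.sin(PV[2]); d=np.array(X[:2])-PV[:2]; return np.round(np.array([[c,n],[-n,c]])@d*1e3,1)
def where():
    s=get_state(); print("t",round(s["clock"],2),"TCP printer",inp(s["position"]),"z",round(s["position"][2]*1e3,1),"F",np.round(s["contact_force"],1),"w",round(s["width"]*1e3,1))
E
python3 -c "
from h import *
where(); print(plan(-120,125,150,True))"
```

```text
t 1.35 TCP printer [-432.4  481.4] z 248.3 F [-0.8  0.   0.6] w 85.4
(array([-432.5, -193.8,   98.3]), np.float64(65.4))
```

{"api": "apply_moves", "payload": {
  "deltas": [40, -432, -194, 98, 65, 40, -432, -194, 98, 65, 40, -432, -194, 98, 65, 40, -432, -194, 98, 65, 40, -432, -194, 98, 65, 40, -432, -194, 98, 65, 40, -432, -194, 98, 65, 40, -432, -194, 98, 65, 40, -432, -194, 98, 65, 40, -432, -194, 98, 65, 40, -432, -194, 98, 65, 40, -432, -194, 98, 65]
}}

```text
clock: 2.35
position: [0.5246, 0.2413, 0.1495]
ee_rot: [0.001, 0.652, 0.758, -0.0]
contact_force: [0.1, 0.4, 0.5]
width: 0.0402
gripper_force: 0.0
```

```bash
python3 -c "
from h import *
where(); print(plan(-120,125,27,True))"
```

```text
t 2.35 TCP printer [-118.   121.7] z 149.5 F [0.1 0.4 0.5] w 40.2
(array([  3.5,  -2.1, 122.5]), np.float64(0.2))
```

{"api": "apply_moves", "payload": {
  "deltas": [40, 3, -2, 40, 0, 40, 3, -2, 80, 0, 40, 3, -2, 110, 0, 40, 3, -2, 122, 0, 40, 3, -2, 122, 0, 40, 3, -2, 122, 0]
}}

```text
clock: 2.85
position: [0.5192, 0.2469, 0.0279]
ee_rot: [-0.0, 0.652, 0.759, -0.0]
contact_force: [0.6, 0.5, 0.7]
width: 0.0399
gripper_force: 0.0
```

```bash
python3 -c "
from h import *
where()
a=get_image('top')['frame'][110:230,205:335];b=get_image('side')['frame'][170:300,225:375]
a=cv2.resize(a,None,fx=3,fy=3,interpolation=2);b=cv2.resize(b,(415,360),interpolation=2)
cv2.imwrite('pics/d1.png',np.hstack([a,b])[:,:,::-1])"
```

```text
t 2.85 TCP printer [-122.6  128. ] z 27.9 F [0.6 0.5 0.7] w 39.9
```

View pics/d1.png

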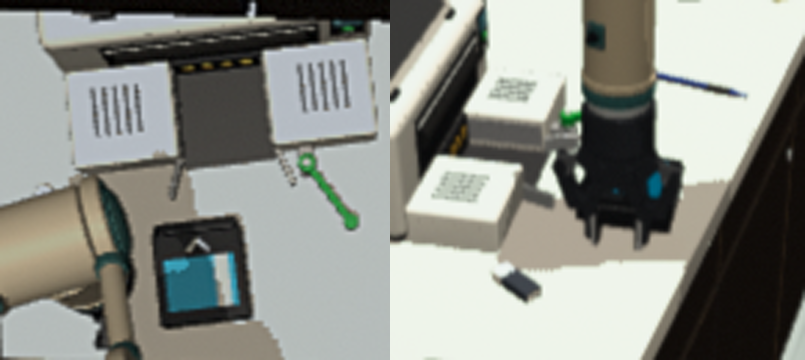

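The fingers are down to the left of the cartridge (crop: cartridge at about (203,272), arm beside it) and clear of the eraser. Next is the sideways push.

{"api": "apply_moves", "payload": {
  "deltas": [40, -15, 0, 0, 0, 40, -28, 0, 0, 0, 40, -36, 0, 0, 0, 40, -42, 0, 0, 0, 40, -48, 0, 0, 0, 40, -54, 0, 0, 0, 40, -59, 0, 0, 0, 40, -63, 0, 0, 0, 40, -66, 0, 0, 0, 40, -68, 0, 0, 0, 40, -68, 0, 0, 0, 40, -68, 0, 0, 0]
}}

```text
clock: 3.95
position: [0.5305, 0.1805, 0.0295]
ee_rot: [0.0, 0.652, 0.758, 0.002]
contact_force: [-0.4, 4.4, 4.3]
width: 0.0403
gripper_force: 2.4
```

{"api": "apply_moves", "payload": {
  "deltas": [40, 20, 0, 0, 0, 40, 40, 0, -30, 0, 40, 60, 0, -70, 0, 40, 60, 0, -100, 0, 40, 60, 0, -120, 0, 40, 60, 0, -120, 0]
}}

```text
clock: 4.45
position: [0.5232, 0.2396, 0.1532]
ee_rot: [0.003, 0.651, 0.759, 0.004]
contact_force: [1.3, -0.7, 0.1]
width: 0.04
gripper_force: 0.0
```

```bash
python3 -c "
from h import *
where()
t=get_image('top');s=get_image('side')
for p in(t,s):
  for q,z in(('toner_cartridge',0),('cartridge_rear',.02),('bay_mouth',.02),('lever_end',.03)):
    for r in place_of(q,p)[:1]: print(q,round(r['score'],2),np.round(r['point'],1),inp(ray(p,r['point'],z)))
a=t['frame'][140:230,230:340]
cv2.imwrite('pics/d2.png',cv2.resize(a,None,fx=6,fy=6,interpolation=2)[:,:,::-1])
print(plan(-205,0,150,False))"
```

```text
t 4.45 TCP printer [-119.7  120.2] z 153.2 F [ 1.3 -0.7  0.1] w 40.0
toner_cartridge 0.82 [285.1 199.6] [-117.3   -0.7]
cartridge_rear 0.98 [283.4 215.1] [-166.3    8.4]
bay_mouth 0.76 [282.6 162. ] [-2.2 -6.7]
lever_end 0.69 [322.9 186.2] [ -93.  -121.7]
toner_cartridge 0.85 [315.6 236.9] [-125.    -0.4]
cartridge_rear 0.82 [333.7 232.7] [-181.3   -5.9]
bay_mouth 0.8 [277.8 227.6] [-3.1  1.4]
lever_end 0.61 [312.5 210. ] [ -93.4 -111.2]
(array([-119.2,  -82.9,   -2.5]), np.float64(-89.6))
```

View pics/d2.png

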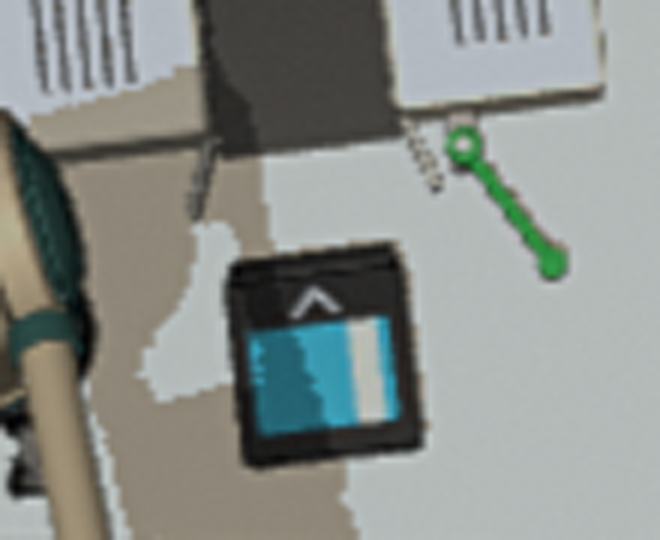

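The cartridge is now centred on the bay axis and nearly parallel to it (crop: nose middle at about (316,252), mouth middle at about (305,145)). I'll move round behind it.

{"api": "apply_moves", "payload": {
  "deltas": [50, -20, -83, 0, -15, 50, -60, -83, 0, -30, 50, -119, -83, 0, -89.6, 50, -119, -83, 0, -89.6, 50, -119, -83, 0, -89.6, 50, -119, -83, 0, -89.6, 50, -119, -83, 0, -89.6, 50, -119, -83, 0, -89.6, 50, -119, -83, 0, -89.6, 50, -119, -83, 0, -89.6, 50, -119, -83, 0, -89.6, 50, -119, -83, 0, -89.6]
}}

```text
clock: 5.95
position: [0.4563, 0.1088, 0.1481]
ee_rot: [-0.0, -0.027, 1.0, 0.0]
contact_force: [0.3, -0.1, 1.0]
width: 0.0504
gripper_force: 0.0
```

```bash
python3 -c "
from h import *
where();print(plan(-208,0,27,False),get_state()['qpos'])"
```

```text
t 5.95 TCP printer [-204.8    0.4] z 148.1 F [ 0.3 -0.1  1. ] w 50.4
(array([  3.1,  -0.7, 121.1]), np.float64(-5.2)) [ 8.55526173e-02  2.01393815e-01  1.87919068e+00  3.72350898e-05
  1.06145432e+00 -1.53997187e+00]
```

{"api": "apply_moves", "payload": {
  "deltas": [50, 3, 0, 40, -5, 50, 3, 0, 80, -5, 50, 3, 0, 110, -5, 50, 3, 0, 121, -5, 50, 3, 0, 121, -5, 50, 3, 0, 121, -5]
}}

```text
clock: 6.45
position: [0.4531, 0.1087, 0.0268]
ee_rot: [-0.001, -0.068, 0.998, 0.0]
contact_force: [0.1, -0.3, 0.9]
width: 0.0502
gripper_force: 0.0
```

```bash
python3 -c "
from h import *
where();print(plan(-208,0,27,False))"
```

```text
t 6.45 TCP printer [-207.9    0.8] z 26.8 F [ 0.1 -0.3  0.9] w 50.2
(array([ 0.1, -0.8, -0.2]), np.float64(-0.5))
```

{"api": "apply_moves", "payload": {
  "deltas": [50, -15, 0, 0, 0, 50, -26, 0, 0, 0, 50, -34, 0, 0, 0, 50, -42, 0, 0, 0, 50, -50, 0, 0, 0, 50, -58, 0, 0, 0, 50, -66, 0, 0, 0, 50, -74, 0, 0, 0, 50, -82, 0, 0, 0, 50, -88, 0, 0, 0, 50, -92, 0, 0, 0, 50, -92, 0, 0, 0]
}}

```text
clock: 7.45
position: [0.5453, 0.1214, 0.0277]
ee_rot: [0.0, -0.068, 0.998, 0.0]
contact_force: [-2.0, 0.3, 1.3]
width: 0.05
gripper_force: 1.1
```

```bash
python3 -c "
from h import *
where();print(plan(-21,0,27,False))
t=get_image('top')
a=t['frame'][125:215,230:340]
cv2.imwrite('pics/d3.png',cv2.resize(a,None,fx=6,fy=6,interpolation=2)[:,:,::-1])"
```

```text
t 7.45 TCP printer [-114.9   -0. ] z 27.7 F [-2.   0.3  1.3] w 50.0
(array([-93.9,   0.9,   0.8]), np.float64(-0.5))
```

View pics/d3.png

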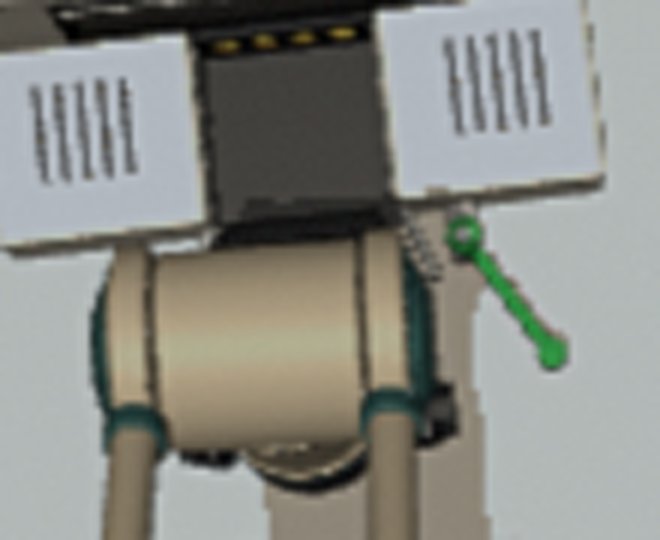

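The nose is at the mouth and centred: it spans columns 215 to 393, between the walls at 207 and 397. I'll keep pushing.

{"api": "apply_moves", "payload": {
  "deltas": [50, -6, 0, 0, 0, 50, -12, 0, 0, 0, 50, -18, 0, 0, 0, 50, -24, 0, 0, 0, 50, -30, 0, 0, 0, 50, -36, 0, 0, 0, 50, -42, 0, 0, 0, 50, -48, 0, 0, 0, 50, -52, 0, 0, 0, 50, -56, 0, 0, 0, 50, -60, 0, 0, 0, 50, -60, 0, 0, 0]
}}

```text
clock: 8.5
position: [0.6045, 0.1292, 0.0272]
ee_rot: [0.0, -0.068, 0.998, -0.0]
contact_force: [-3.3, -0.8, 2.1]
width: 0.0498
gripper_force: 1.6
```

{"api": "apply_moves", "payload": {
  "deltas": [50, -5, 0, 0, 0, 50, -10, 0, 0, 0, 50, -14, 0, 0, 0, 50, -18, 0, 0, 0, 50, -22, 0, 0, 0, 50, -25, 0, 0, 0, 50, -28, 0, 0, 0, 50, -30, 0, 0, 0, 50, -30, 0, 0, 0]
}}

```text
clock: 9.25
position: [0.6346, 0.1335, 0.0272]
ee_rot: [0.001, -0.068, 0.998, 0.0]
contact_force: [-1.7, -1.6, -0.3]
width: 0.0498
gripper_force: 0.9
```

```bash
python3 -c "
from h import *
where()"
```

```text
t 9.25 TCP printer [-24.7  -0.9] z 27.2 F [-1.7 -1.6 -0.3] w 49.8
```

{"api": "apply_moves", "payload": {
  "deltas": [50, -1.5, 0, 0, 0, 50, -3, 0, 0, 0, 50, -4.5, 0, 0, 0, 50, -6, 0, 0, 0, 50, -6, 0, 0, 0]
}}

```text
clock: 9.67
position: [0.6387, 0.1341, 0.0272]
ee_rot: [-0.001, -0.068, 0.998, -0.0]
contact_force: [-5.0, -3.0, 1.0]
width: 0.0499
gripper_force: 2.7
```

{"api": "apply_moves", "payload": {
  "deltas": [50, -1, 0, 0, 0, 50, -2, 0, 0, 0, 50, -3, 0, 0, 0, 50, -3, 0, 0, 0]
}}

```text
clock: 10.0
position: [0.6387, 0.1341, 0.0273]
ee_rot: [-0.004, -0.068, 0.998, -0.0]
contact_force: [-10.1, -4.0, 7.0]
width: 0.0506
gripper_force: 5.6
```

{"api": "apply_moves", "payload": {
  "deltas": [50, -2, 0, 0, 0, 50, -4, 0, 0, 0, 50, -4, 0, 0, 0]
}}

```text
clock: 10.25
position: [0.6387, 0.1341, 0.0273]
ee_rot: [-0.008, -0.068, 0.998, -0.001]
contact_force: [-17.0, -5.3, 12.5]
width: 0.0502
gripper_force: 9.5
```

{"api": "apply_moves", "payload": {
  "deltas": [50, 6, 0, 0, 0, 50, 14, 0, 0, 0, 50, 40, 0, 0, 0, 50, 70, 0, -30, 0, 50, 100, 0, -70, 0, 50, 130, 0, -100, 0, 0, 160, 0, -100, 0, 0, 160, 0, -100, 0, 0, 160, 0, -100, 0]
}}

```text
clock: 11.0
position: [0.4882, 0.1139, 0.129]
ee_rot: [0.003, -0.068, 0.998, 0.0]
contact_force: [0.5, -0.2, 0.1]
width: 0.0142
gripper_force: 0.0
```

```bash
python3 -c "
from h import *
where()
t=get_image('top');s=get_image('side')
for p in(t,s):
  for q,z in(('toner_cartridge',0),('cartridge_rear',.02),('lever_hinge',.03),('lever_end',.03)):
    for r in place_of(q,p)[:1]: print(q,round(r['score'],2),np.round(r['point'],1),inp(ray(p,r['point'],z)))
a=cv2.resize(t['frame'][110:210,230:340],(440,400),interpolation=2);b=cv2.resize(s['frame'][180:270,250:340],(360,360),interpolation=2)
b=np.vstack([b,np.zeros((40,360,3),np.uint8)])
cv2.imwrite('pics/d4.png',np.hstack([a,b])[:,:,::-1])"
```

```text
t 11.0 TCP printer [-172.5    0.9] z 129.0 F [ 0.5 -0.2  0.1] w 14.2
toner_cartridge 0.78 [275.6 146.9] [52.1 11.1]
cartridge_rear 0.8 [279.  162.9] [-3.8  4.6]
lever_end 0.68 [323.6 185.6] [ -91.4 -124. ]
toner_cartridge 0.88 [266.1 230.8] [37.2 -2.3]
cartridge_rear 0.96 [280.1 225.7] [ -7.5 -10.8]
lever_hinge 0.65 [285.9 214.9] [-14.  -62.8]
lever_end 0.52 [310.3 210.2] [ -86.5 -108.4]
```

View pics/d4.png

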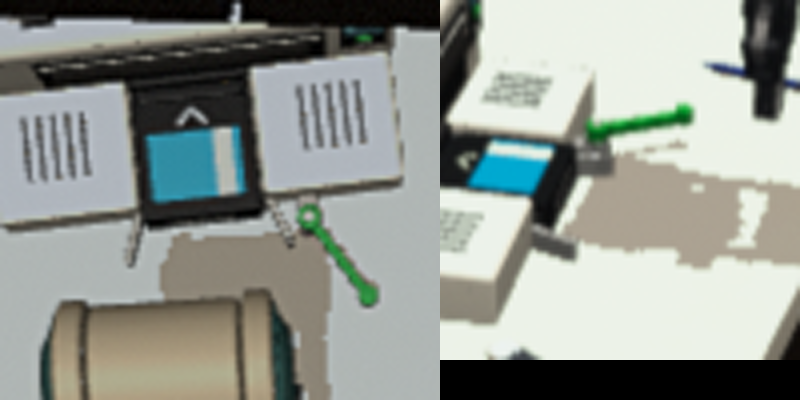

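The cartridge is home: it stopped hard at the expected depth and stands square in the bay (crop (195,150)). The lever is untouched at about 0.28 rad. Now I'll plan the lever sweep.

```bash
python3 -c "
from h import *
where()
print(plan(-43,-141,39,False))
def C(f,g=0,r=50):
  b=f-.785; d=np.array([-np.cos(b),np.sin(b)]);t=np.array([np.sin(b),np.cos(b)])
  return np.array([-19.5,-80])+r*d-(4+g+11*abs(t[0])+14.5*abs(t[1]))*t
for f in np.arange(.28,2.45,.18).tolist()+[2.356]: print(round(f,2),np.round(C(f),0))
"
```

```text
t 11.5 TCP printer [-172.4    0.4] z 126.8 F [ 0.1  1.3 -0.2] w 0.2
(array([-130.7, -140.3,   87.7]), np.float64(-0.5))
0.28 [ -53. -123.]
0.46 [ -60. -116.]
0.64 [ -66. -107.]
0.82 [-70. -97.]
1.0 [-73. -89.]
1.18 [-74. -81.]
1.36 [-74. -71.]
1.54 [-71. -62.]
1.72 [-66. -53.]
1.9 [-60. -44.]
2.08 [-51. -37.]
2.26 [-41. -32.]
2.44 [-31. -29.]
2.36 [-34. -30.]
```

{"api": "apply_moves", "payload": {
  "deltas": [0, -33, -35, 0, 0, 0, -65, -70, 0, 0, 0, -98, -105, 0, 0, 0, -131, -140, 0, 0, 0, -131, -140, 0, 0, 0, -131, -140, 30, 0, 0, -131, -140, 60, 0, 0, -131, -140, 80, 0, 0, -131, -140, 87, 0, 0, -131, -140, 87, 0, 0, -131, -140, 87, 0]
}}

```text
clock: 12.42
position: [0.6373, -0.0074, 0.0406]
ee_rot: [0.0, -0.068, 0.998, 0.0]
contact_force: [0.3, 0.8, 0.4]
width: 0.0002
gripper_force: 0.0
```

```bash
python3 -c "
from h import *
where()
b=get_image('side')['frame'][170:260,260:360]
cv2.imwrite('pics/d5.png',cv2.resize(b,None,fx=6,fy=6,interpolation=2)[:,:,::-1])"
```

```text
t 12.42 TCP printer [ -42.5 -140.7] z 40.6 F [0.3 0.8 0.4] w 0.2
```

View pics/d5.png

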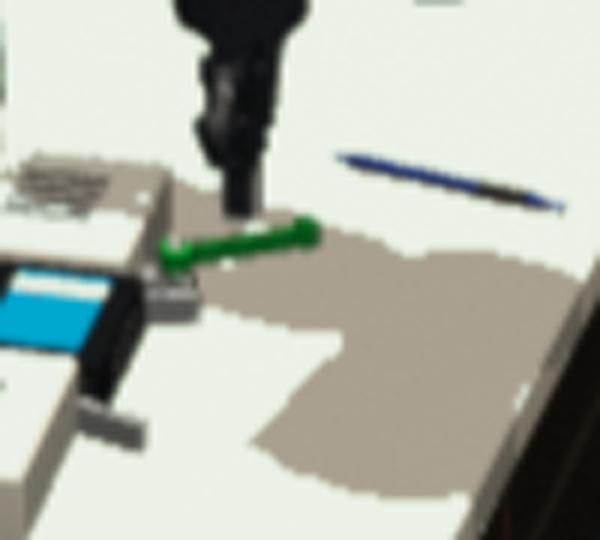

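The fingertip is on the far side of the lever bar, at its mid-length and clear of the pen (crop: tip at (240,215), bar from (170,255) to (310,232)). Next is the sweep.

{"api": "apply_moves", "payload": {
  "deltas": [0, 10, 18, 2, 0, 0, 17, 25, 2, 0, 0, 23, 34, 2, 0, 0, 27, 44, 2, 0, 0, 30, 52, 2, 0, 0, 31, 60, 2, 0, 0, 31, 70, 2, 0, 0, 28, 79, 2, 0, 0, 23, 88, 2, 0, 0, 17, 97, 2, 0, 0, 8, 104, 2, 0, 0, 5, 106, 2, 0]
}}

```text
clock: 13.47
position: [0.6191, 0.0987, 0.0381]
ee_rot: [0.001, -0.068, 0.998, 0.0]
contact_force: [-0.6, -0.9, -0.4]
width: -0.0004
gripper_force: 0.4
```

```bash
python3 -c "
from h import *
where(); print(plan(-34,-30,38,False))"
```

```text
t 13.47 TCP printer [-45.2 -33.1] z 38.1 F [-0.6 -0.9 -0.4] w -0.4
(array([-11.2,   3.2,   0.1]), np.float64(-0.5))
```

{"api": "apply_moves", "payload": {
  "deltas": [0, -3, 1, 0, 0, 0, -6, 2, 0, 0, 0, -8, 3, 0, 0, 0, -10, 3, 0, 0, 0, -11.5, 3, 0, 0, 0, -13, 3, 0, 0, 0, -13, 3, 0, 0]
}}

```text
clock: 14.05
position: [0.6303, 0.1015, 0.0383]
ee_rot: [0.0, -0.068, 0.998, 0.0]
contact_force: [0.2, 0.1, -0.7]
width: 0.0002
gripper_force: 0.1
```

```bash
python3 -c "
from h import *
where()"
```

```text
t 14.05 TCP printer [-33.7 -32. ] z 38.3 F [ 0.2  0.1 -0.7] w 0.2
```

{"api": "apply_moves", "payload": {
  "deltas": [0, -1, 0, 0, 0, 0, -2, 0, 0, 0, 0, -3, 0, 0, 0, 0, -4, 0, 0, 0, 0, -4, 0, 0, 0]
}}

```text
clock: 14.47
position: [0.6306, 0.1015, 0.0383]
ee_rot: [-0.004, -0.068, 0.998, -0.0]
contact_force: [-7.5, -1.7, 5.2]
width: -0.0001
gripper_force: 3.9
```

The lever is stopped hard, at TCP x ≈ -33.5 against the expected -34.5. I'll back off, rise clear and check.

{"api": "apply_moves", "payload": {
  "deltas": [0, 5, 0, 0, 0, 0, 12, 0, 0, 0, 0, 40, 0, -20, 0, 0, 75, 0, -50, 0, 0, 110, 0, -85, 0, 0, 150, 0, -110, 0, 0, 180, 0, -120, 0, 0, 180, 0, -120, 0, 0, 180, 0, -120, 0]
}}

```text
clock: 15.22
position: [0.4541, 0.0777, 0.16]
ee_rot: [0.002, -0.068, 0.998, -0.0]
contact_force: [-0.6, 0.7, 0.3]
width: 0.0001
gripper_force: 0.0
```

```bash
python3 -c "
from h import *
where()
t=get_image('top');s=get_image('side')
a=cv2.resize(t['frame'][110:210,200:310],(440,400),interpolation=2);b=cv2.resize(s['frame'][180:280,250:340],(360,400),interpolation=2)
cv2.imwrite('pics/d6.png',np.hstack([a,b])[:,:,::-1])
for p in(t,s):
  for q,z in(('cartridge_rear',.02),('lever_end',.03)):
    for r in place_of(q,p)[:1]: print(q,round(r['score'],2),np.round(r['point'],1),inp(ray(p,r['point'],z)))"
```

```text
t 15.22 TCP printer [-211.5  -30.1] z 160.0 F [-0.6  0.7  0.3] w 0.1
cartridge_rear 0.98 [278.5 166.2] [-13.9   7.3]
lever_end 0.69 [278.9 163.1] [-6.2  4.4]
lever_end 0.44 [282.9 223.3] [-16.8 -11.3]
```

View pics/d6.png

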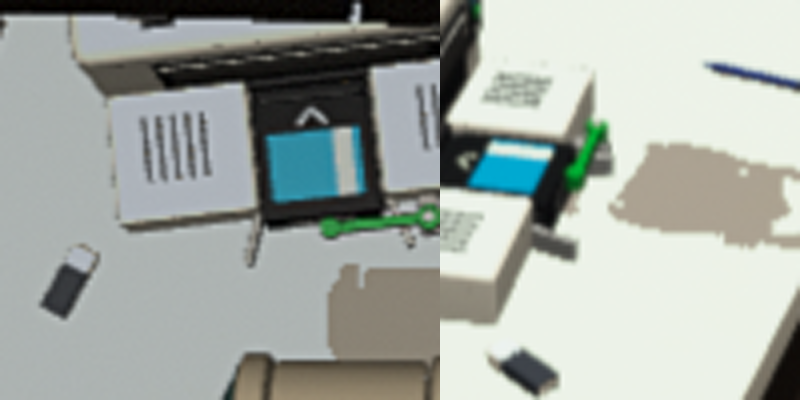

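The lever lies straight across behind the cartridge, parallel to the front (hinge at (428,215), knob at (330,228)). The cartridge is home and the eraser and pen haven't moved. Handing in.

```bash
python3 -c "
from rig import *
print(sign_off())"
```

```text
the job is handed in; nothing more can be done
None
```

The cartridge is fully home in the bay, the green lever lies straight across behind it at its stop, the other things were left alone, and the job was handed in at about 15 s on the robot's clock.

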